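# Sweep the fixture and hold a tube stub against its sprung stop

### The arm

A 6-joint arm with a two-finger parallel gripper is mounted at the origin on a cart in front of the work surface, level with it; the furniture and walls round the work are solid. World frame = base frame: x ahead of the robot, y to its left, z up, the work surface at z = 0. Lengths are in m, angles in degrees, forces in N, time in s.
With the tool pointing down it reaches from about 0.25 to 0.725 m from the base axis. Payload 9.7 kg.
Tool frame: the origin (TCP) lies at the very end of the fingers, on their centre line; the grasp point (between the pads) lies 19 mm behind it; z points along the fingers, y is the line along which they close (so a half turn about z gives the same grasp; the last joint's range is limited). The gripper opens to 85 mm and grips with 20 to 120 N. Pads are 22 mm wide; open, the fingers measure 114 mm over their backs; the gripper's body (76 mm by 85 mm) begins 54 mm behind the grasp point. The pads swing forward as they close: fully open they stand 13 mm farther back than shut.
Start: joints at [-70.818, 4.979, 10.078, 95.1, 0, 90], TCP at [0.181, -0.519, 0.231] pointing down, gripper open.
Joint ranges: [-179.16, 179.16], [-48.56, 103.87], [-65.8, 70.77], [-126.05, 130.52], [-82.76, 87.17], [-180, 180]. Speed limits (degrees/s): [127.2, 127.2, 147.25, 180, 180, 180].

### API

Orientations are given as [roll, pitch, yaw] about the fixed x, y, z axes, in that order (R = Rz(yaw) Ry(pitch) Rx(roll)).
In Python, from workcell import bot gives the robot as it stands.
- The arm moves only by the tool arm_command, never from a script. Its argument "series" is a list of rows, each a list of 4 numbers: the shift along the tool's x, y, z in m, then the turn about the tool's z in rad. A call has exactly 5 rows; each row is the pose to reach, as a shift and turn from the pose commanded when the call began, along the tool's axes at that moment; what a row does not reach only later rows make up. A row lasts 1/10 s, in which the tool goes at most 50 mm and 8.59 degrees, less where a joint would pass 70% of its speed; a pose out of reach is approached as far as the arm can. A call with a gripper value outside its range is refused whole. "hand" is the finger opening in m, from 0 to 0.0854, set as the call begins (left out, the last holds). The fingers move at their own pace and stop on an object; "grip_force" is the grip in N (left out, the last holds). Time passes only in rows, so rows that repeat a pose let the fingers close, or fill a call up. It gives the time, the measured TCP pose, the force, the opening and the grip force at its end, in the units of the state.
- bot.get_obs(): the state, without advancing time (a new reading comes with each control period).
- bot.camera(name): name is "scene" or "top" or "wrist"; returns a dict with "color" (420x560x3 uint8, blue, green, red), "camera_matrix" (3x3 intrinsics, pixels), "dist_coeffs" ([k1, k2, p1, p2, k3] as OpenCV has them; the pictures are not rectified), "xyz" and "orientation" of the camera in the world; the wrist camera has in their place "T_tool_cam" (4x4, takes a point from camera to tool coordinates, whose origin is the TCP and whose axes are the flange's). Camera axes: x right, y up, looking along -z (the intrinsics and any distortion apply to the point x, -y, -z); pixel columns grow to the right and rows downward; lengths in m; the calibration is good to about 2 mm. A picture is of the moment at which its call begins: read the wrist's pose just before it. There is no depth.
- bot.job_done(): hands the job in; it is judged then, once.
Trained networks look in the newest picture that a camera, given by its name, has taken for a name from the list of things; names that differ only in an ending like _2 or _b are one class to them, and where a whole thing is asked for, a point or a joint stands for the part that bears it (a point fixed in the world has none). Each returns a list of dicts, best first, with "confidence" (0 to 1); they miss things now and then, are a little off and sometimes report something else, mostly with a low value. They report only what shows in the picture. A call takes as long as a camera call. They do not tell look-alikes from the thing itself.
- bot.find_in(camera, target): "location" ([column, row] in pixels, amid what is visible of it).
- bot.mark_of(camera, target): "location" ([column, row] in pixels: a listed point, or the origin of a listed thing).
The state is a dict: "time": time; "q": joint angles; "qd": joint speeds; "joint_efforts": joint torques, N m; "ee_pos": TCP position; "tcp_rot": TCP orientation; "wrist_force": force on the tool from outside, world axes, zero at the start; "torque": the same for the moment, N m; "opening": finger opening in m; "grasp_force": force on a finger pad.
Only numpy, scipy, OpenCV 4.12 (cv2) and the standard library are available. Lean on these libraries where they do the work, as an engineer would, in place of code of your own. Each camera call takes 0.05 s, during which the arm holds its last target. There are 200 camera calls.

### The job

Sweep the three loose weld chips off the bed of the fixture on to the bench with the scraper block (not with the fingers), and stand the scraper back upright on the bench. Then lay the thick tube stub on the bed, square to the sprung stop and at about its middle, and push it end-on against the stop until the stop has gone back about half its travel (about 12 N), never to the end of its travel. Finish while still gripping the tube and pressing steadily like that, so that someone else can tack it; leave the other things where they are.

Things in the scene. Friction and masses are not known exactly. Their poses are not given: they have to be found in the camera images.
- fixture: Fixed steel fixture. Origin: its underside on the bench, mid width. x points from the open front edge to the sprung stop (the way to push), y along the stop, z up. Flat bed: y -90 to 90 mm, front edge x = -85 mm, top 20 mm above the bench; front and both ends are open to sweep chips off. Thin black lines beside the stop (x = 50 mm) mark its face at half travel. Behind it a housing, x 90 to 116, top 50 mm.
- stop: Sprung stop: dark steel bar on the fixture, 110 mm along y, 20 mm thick, top 57 mm above the bench. Origin: lower middle of its front face, at bed height; axes as the fixture's. Slides only along fixture +x: origin at fixture x = 40 mm unpressed, 50 mm at half travel, 60 mm at the end. Spring: 2 N at the start, then 1 N more per mm (12 N at half travel); springs back when let go.
- chip_0: Loose dark weld chip, about 15 x 13 x 9 mm, 12 g, lying on the fixture's bed in front of the stop (fixture x -55 to 0, y -50 to +50 mm at the start). Origin at its centre, 4.5 mm above what it lies on.
- chip_1: Loose dark weld chip, about 15 x 13 x 9 mm, 12 g, lying on the fixture's bed in front of the stop (fixture x -55 to 0, y -50 to +50 mm at the start). Origin at its centre, 4.5 mm above what it lies on.
- chip_2: Loose dark weld chip, about 15 x 13 x 9 mm, 12 g, lying on the fixture's bed in front of the stop (fixture x -55 to 0, y -50 to +50 mm at the start). Origin at its centre, 4.5 mm above what it lies on.
- scraper: Scraper block of pale wood standing on the bench: 96 mm long (its y), 24 mm thick (its x), 64 mm high (z up). Origin: centre of its underside. Steel blade strips on both long faces at the bottom, 20 mm high. The raised grip, z = 28 to 64 mm, is 24 mm thick in x and 70 mm long in y: grip it across the 24 mm. 0.15 kg.
- tube: Thick tube stub of plain dark steel, 72 mm long, 32 mm outside diameter, 0.1 to 0.2 kg, lying on the bench; the only thick tube there. Its x is the tube's axis (either end may meet the stop). Origin on its skin at mid length, on the underside at the start.
- tube_mid (a point): Centre of the thick tube stub, on its axis at mid length, 36 mm from either end; 16 mm above what the tube lies on.
- thin_tube: Bystander: thinner bright tube, 85 mm long, 25 mm diameter, lying on the bench. Origin at its underside. Leave alone.
- coupon: Bystander: flat bright bar 110 x 25 x 10 mm lying on the bench. Leave alone.
- marker: Bystander: red and white paint marker, 134 mm long, 17 mm thick, lying on the bench. Leave alone.
- bracket: Bystander: dark bent plate 48 x 62 mm, standing 72 mm high on its foot. Leave alone.
- post (a point): Not handled: centre, at bench height, of the tall fixed post (90 x 90 mm, from the floor to far above the arm) that stands just left of the bench. An arm that swings in from the left must draw in first to pass it.
Mind the look-alikes: they are no part of the job. What is shaped like the tube but blue is not meant. Of the things shaped like the scraper, the wood one is meant.

How it is judged (in metres and radians):
On the way, in this order (a step that is already met when the one before it is completed fails the run):
1. all three chips are off the bed, with the scraper in the gripper (height (world z) of each of chip_0, chip_1, chip_2 below 0.018 m and contact force between the fingers and scraper above 1 N), for 0.2 s.
2. the scraper stands on the bench, let go (height (world z) of scraper below 0.008 m and angle between scraper's own z axis and vertical below 0.2 rad and contact force between the fingers and scraper below 0.1 N), for 0.2 s.
3. the tube lies on the bed, square to the stop and near its middle (z of tube_mid in the frame of fixture between 0.03 and 0.043 m and y of tube_mid in the frame of fixture between -0.025 and 0.025 m and angle between the x axis of tube and the x axis of fixture, either way round below 0.12 rad), for 0.2 s.
At the end, for the whole second after the job is handed in: The chips are off the bed; the scraper stands upright on the bench, let go; the tube lies on the bed, its axis within 0.12 rad of square to the stop, its centre within 25 mm of the stop's middle, and is still gripped and at rest while it presses the stop with 7 to 17 N, the stop 5 to 15 mm back (all of step 2 and all of step 3 and height (world z) of each of chip_0, chip_1, chip_2 below 0.018 m and contact force between tube and stop between 7 and 17 N and x of stop in the frame of fixture between 0.045 and 0.055 m and contact force between the fingers and tube above 2 N and linear speed of tube below 0.02 m/s); the arm keeps its last pose, push and grip.
It fails at once if a chip is touched by the fingers (contact force between the fingers and chip_0 above 0.5 N or contact force between the fingers and chip_1 above 0.5 N or contact force between the fingers and chip_2 above 0.5 N).
It fails at once if the stop is driven to the end of its travel (x of stop in the frame of fixture above 0.0592 m).
It fails at once if a bystander (thin tube, flat bar, marker, bent plate) is shifted by more than 30 mm (distance of any of thin_tube, coupon, marker, bracket from where it was at the start of the episode above 0.03 m).
It also fails if it takes over 72 s, if anything falls off the work surface, if the arm or the gripper's body presses on something with over 40 N, if the wrist force passes 120 N, or if a joint passes its speed limit or range.

## Working session

There is one attempt and no reset: what is moved stays moved. The work goes in short steps, Python scripts to look and compute and a tool call to move; the robot and the scene stay as the last step left them, time stands still between calls to the robot, and variables do not carry over. Pictures are saved under pics/ and viewed, at most 10 in all, crops included, and the job is handed in when it is done.

Besides the shell and the picture viewer there is one more tool, called after "Emit:" by a JSON object that holds its "method" and its "body", one argument or row to a line. arm_command: Moves the arm, as the interface text tells. Its arguments: {"type":"object","properties":{"series":{"type":"array"},"hand":{"type":"number"},"grip_force":{"type":"number"}},"required":["series"]}

```bash
mkdir -p pics
cat > h.py <<'E'
import numpy as np, cv2
from scipy.spatial.transform import Rotation as Ro
from workcell import bot
def ray(c,px,T=None):
    K=np.array(c["camera_matrix"]);D=np.array(c["dist_coeffs"])
    u=cv2.undistortPoints(np.array([[px]],float),K,D)[0,0]
    d=np.array([u[0],-u[1],-1.])
    R,t=camRT(c,T); d=R@d; return t,d/np.linalg.norm(d)
def toolT(o):
    T=np.eye(4);T[:3,:3]=Ro.from_euler('xyz',o["tcp_rot"],degrees=True).as_matrix();T[:3,3]=o["ee_pos"];return T
def camRT(c,T=None):
    if "T_tool_cam" in c:
        M=T@np.array(c["T_tool_cam"]);return M[:3,:3],M[:3,3]
    return Ro.from_euler('xyz',c["orientation"],degrees=True).as_matrix(),np.array(c["xyz"])
def onz(c,px,z,T=None):
    t,d=ray(c,px,T);return t+d*(z-t[2])/d[2]
def tri(r1,r2):
    A=[];b=[]
    (p,d),(q,e)=r1,r2
    s=np.linalg.lstsq(np.stack([d,-e],1),q-p,rcond=None)[0]
    a,b=p+s[0]*d,q+s[1]*e
    return (a+b)/2,np.linalg.norm(a-b)
def proj(c,P,T=None):
    R,t=camRT(c,T);p=(np.atleast_2d(P)-t)@R*[1,-1,-1]
    return cv2.projectPoints(p,np.zeros(3),np.zeros(3),np.array(c["camera_matrix"]),np.array(c["dist_coeffs"]))[0][:,0]
E
python3 - <<'E'
from h import *
o=bot.get_obs();print(o)
cs=bot.camera("scene");ct=bot.camera("top")
print({k:v for k,v in cs.items() if k!='color'},{k:v for k,v in ct.items() if k!='color'})
cv2.imwrite('pics/s0.png',cs['color']);cv2.imwrite('pics/t0.png',ct['color'])
for n in ["fixture","stop","chip_0","scraper","tube","tube_mid","thin_tube","coupon","marker","bracket","post"]:
    for cn,c in(("scene",cs),("top",ct)):
        try:
            r=bot.mark_of(cn,n)
            print(n,cn,[(np.round(x["location"]).tolist(),round(x["confidence"],2),np.round(onz(c,x["location"],0)[:2],3).tolist()) for x in r[:5]])
        except Exception as e: print(n,cn,e)
E
```

```text
{'time': 0.0, 'q': array([-7.08171254e+01,  5.01213590e+00,  1.00324028e+01,  9.51001778e+01,
        3.88400412e-04,  9.00006855e+01]), 'qd': array([ 0.01727608, -0.00823477,  0.00529165, -0.06641948,  0.00374635,
       -0.03255803]), 'joint_efforts': array([ 6.83070375e-04, -5.20390427e+01,  4.64802718e+01,  1.63994957e-02,
        5.71796579e-05,  1.69467949e-06]), 'ee_pos': array([ 0.18064264, -0.51922879,  0.23055477]), 'tcp_rot': array([-1.79920089e+02, -3.87443922e-04,  1.91821885e+01]), 'wrist_force': array([ 0.00965895, -0.51551527, -0.2469403 ]), 'torque': array([0.0059808 , 0.05231608, 0.01068749]), 'grasp_force': 0.0, 'opening': 0.0853143731710293}
{'camera_matrix': array([[400.45140999,   0.        , 280.30883474],
       [  0.        , 400.45140999, 208.89029177],
       [  0.        ,   0.        ,   1.        ]]), 'dist_coeffs': array([-0.00642042,  0.        ,  0.        ,  0.        ,  0.        ]), 'xyz': array([-0.12145692, -0.92182352,  0.62874332]), 'orientation': array([ 61.30136124,  -1.27207705, -35.08208144])} {'camera_matrix': array([[381.16286922,   0.   
[... 1465 characters left out ...]
), ([303.0, 237.0], 0.19, [0.42, -0.133])]
thin_tube scene [([371.0, 302.0], 0.97, [0.47, -0.47])]
thin_tube top [([422.0, 216.0], 0.86, [0.473, -0.457]), ([268.0, 168.0], 0.73, [0.61, -0.041])]
coupon scene [([270.0, 240.0], 0.49, [0.418, -0.126])]
coupon top [([304.0, 237.0], 0.57, [0.42, -0.138])]
marker scene [([360.0, 263.0], 0.58, [0.558, -0.347]), ([231.0, 207.0], 0.57, [0.421, 0.11])]
marker top [([214.0, 240.0], 0.6, [0.413, 0.109])]
bracket scene [([373.0, 232.0], 0.66, [0.7, -0.258])]
bracket top [([342.0, 134.0], 0.56, [0.703, -0.246])]
post scene []
post top [([288.0, 168.0], 0.59, [0.61, -0.094]), ([360.0, 249.0], 0.45, [0.387, -0.288]), ([295.0, 178.0], 0.27, [0.583, -0.114])]
```

Run:
```python
import cv2
t=cv2.imread('pics/t0.png')[110:320,180:460];s=cv2.imread('pics/s0.png')[150:330,200:440]
cv2.imwrite('pics/t0c.png',cv2.resize(t,None,fx=2.85,fy=2.85,interpolation=cv2.INTER_CUBIC))
cv2.imwrite('pics/s0c.png',cv2.resize(s,None,fx=3.3,fy=3.3,interpolation=cv2.INTER_CUBIC))
```

```text
(no output)
```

View pics/t0c.png

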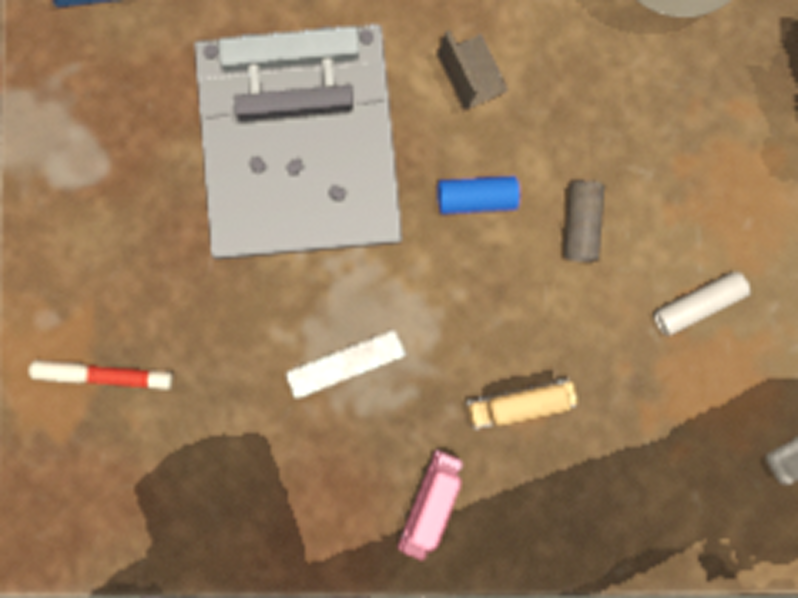

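View pics/s0c.png

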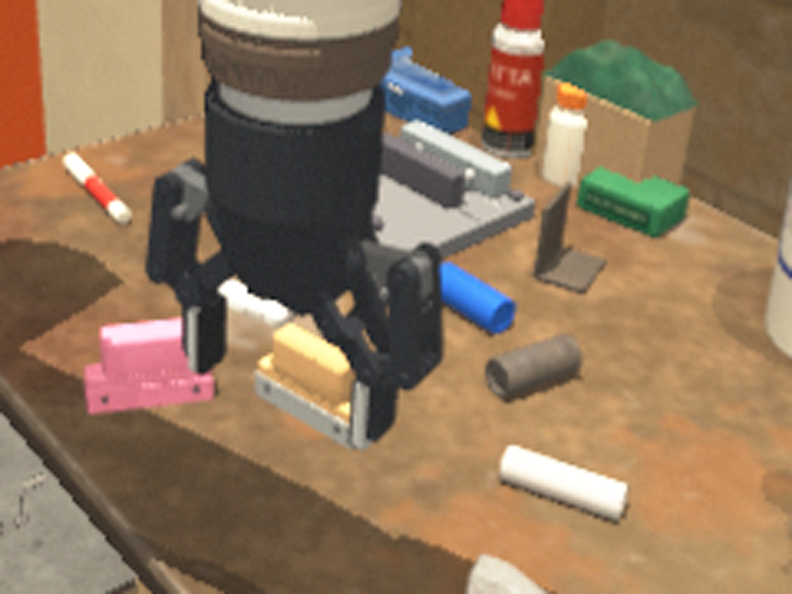

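The top view is a crop, with px = 180+x/2.85, 110+y/2.85.

- **Scraper candidates:** wood block at crop (523,403), which is px (363,251), and pink block at (431,504), px (331,287). I choose the wood one.
- **Tube candidates:** dark tube at (585,221), px (385,187), blue at (479,195), px (348,178), and thin bright at (702,302), px (426,216). I choose the dark one.
- **Chips:** crop (258,165), (295,167) and (337,193).

Run:
```python
from h import *
cs=bot.camera("scene");ct=bot.camera("top")
T=lambda x,y:[180+x/2.85,110+y/2.85]
S=lambda x,y:[200+x/3.3,150+y/3.3]
P=np.array([onz(ct,T(*p),.02)[:2] for p in[(213,256),(400,241),(380,27),(196,43)]])
F=np.array([(-85,90),(-85,-90),(116,-90),(116,90)])/1000
a,b=F-F.mean(0),P-P.mean(0)
yaw=np.arctan2((a[:,0]*b[:,1]-a[:,1]*b[:,0]).sum(),(a*b).sum())
R=np.array([[np.cos(yaw),-np.sin(yaw)],[np.sin(yaw),np.cos(yaw)]]);t=P.mean(0)-R@F.mean(0)
print("fix",t,np.degrees(yaw),"resid mm",1000*((F@R.T+t)-P).round(4))
for p in[(258,164),(295,166),(337,192)]:
    w=onz(ct,T(*p),.026)[:2];print("chip",w,"fix",1000*(R.T@(w-t)))
print("fix right front corner scene/top tri",tri(ray(cs,S(533,205)),ray(ct,T(380,27))))
# scraper top corners (raised grip top z=.064) , tube
for n,ps,z in(("scr grip top",[(495,405),(564,391)],.064),("scr ends",[(470,412),(575,393)],.02),("tube",[(589,183),(581,259)],.016)):
    w=[onz(ct,T(*p),z)[:2] for p in ps];d=w[1]-w[0];print(n,w,(w[0]+w[1])/2,np.linalg.norm(d),np.degrees(np.arctan2(d[1],d[0])))
print("tube tri",tri(ray(cs,S(534,368)),ray(ct,T(585,221))))
print("scr top tri right end",tri(ray(cs,S(338,375)),ray(ct,T(564,391))),tri(ray(cs,S(290,330)),ray(ct,T(495,405))))
```

```text
fix [ 0.61443181 -0.08673686] 4.204642382305522 resid mm [[ 2.5  2. ]
 [ 3.5 -1.1]
 [-2.7 -1.9]
 [-3.2  1. ]]
chip [ 0.60684429 -0.04862137] fix [-4.77250785 38.56922003]
chip [ 0.60444997 -0.08354904] fix [-9.72125238  3.91110661]
chip [ 0.57913851 -0.12282462] fix [-37.84422727 -33.40295859]
fix right front corner scene/top tri (array([ 0.74184752, -0.16665024,  0.01292666]), np.float64(0.00019885611911056418))
scr grip top [array([ 0.37960554, -0.259767  ]), array([ 0.39145512, -0.32110002])] [ 0.38553033 -0.29043351] 0.06246721099984523 -79.06514647787665
scr ends [array([ 0.37223171, -0.24376963]), array([ 0.38895134, -0.34124775])] [ 0.38059153 -0.29250869] 0.09890161776736968 -80.26722477514828
tube [array([ 0.58647004, -0.36128784]), array([ 0.51429238, -0.35153051])] [ 0.55038121 -0.35640918] 0.0728341946320476 172.3011526129734
tube tri (array([ 0.55088204, -0.35730712,  0.01291167]), np.float64(0.00041122896194374875))
scr top tri right end (array([ 0.38728975, -0.32116399,  0.05091554]), np.float64(0.009829677085892111)) (array([ 0.38014126, -0.26119209,  0.05825756]), np.float64(0.0016550395425739615))
```

Emit:
{"method": "arm_command", "body": {
  "series": [
    [0.03,-0.02,0,-0.14],
    [0.06,-0.035,0,-0.28],
    [0.1,-0.055,0,-0.42],
    [0.13,-0.073,0,-0.56],
    [0.16,-0.09,0,-0.71]
  ],
  "hand": 0.0854,
  "grip_force": 60
}}

```text
time: 1.8
ee_pos: [0.3031, -0.3806, 0.2314]
tcp_rot: [180.0, 0.0, 60.2]
wrist_force: [0.5, -0.7, -0.3]
opening: 0.0853
grasp_force: 0.0
```

Emit:
{"method": "arm_command", "body": {
  "series": [
    [0.03,0.006,0,-0.14],
    [0.06,0.012,0,-0.28],
    [0.09,0.018,0,-0.42],
    [0.118,0.023,0,-0.56],
    [0.118,0.023,0,-0.7]
  ]
}}

```text
time: 2.3
ee_pos: [0.383, -0.2893, 0.2313]
tcp_rot: [180.0, -0.0, 100.5]
wrist_force: [-0.8, 0.2, 0.7]
opening: 0.0851
grasp_force: 0.0
```

```bash
cat >> h.py <<'E'
def goal(x,y,z,yaw):
    "target in present tool axes: shift and turn"
    o=bot.get_obs();T=toolT(o);d=T[:3,:3].T@(np.array([x,y,z])-T[:3,3])
    tu=-((yaw-o["tcp_rot"][2]+180)%360-180)
    print("now",np.round(o["ee_pos"],4),np.round(o["tcp_rot"],2),"shift",d.round(4),"turn",round(np.radians(tu),3),"F",np.round(o["wrist_force"],1),"open",round(o["opening"],4),round(o["time"],2))
E
python3 - <<'E'
from h import *
o=bot.get_obs();print(o["q"].round(1));goal(.382,-.291,.2,100)
T=toolT(o);c=bot.camera("wrist");print(c["T_tool_cam"].round(3))
cv2.imwrite('pics/w1.png',c['color'])
for n in["scraper","tube","chip_0"]:
  for f in(bot.find_in,bot.mark_of):
    print(n,[(np.round(x["location"]).tolist(),round(x["confidence"],2),np.round(onz(c,x["location"],0,T)[:2],3).tolist()) for x in f("wrist",n)[:3]])
E
```

```text
[-37.1  -4.6   0.5  95.1   0.   42.4]
now [ 0.383  -0.2893  0.2313] [ 1.7997e+02 -2.0000e-02  1.0047e+02] shift [-0.0015 -0.0013  0.0313] turn 0.008 F [-0.8  0.2  0.7] open 0.0851 2.3
[[ 0.     0.955  0.295  0.075]
 [ 1.    -0.     0.     0.   ]
 [ 0.     0.295 -0.955 -0.144]
 [ 0.     0.     0.     1.   ]]
scraper [([194.0, 75.0], 0.78, [0.28, -0.201]), ([276.0, 176.0], 0.59, [0.38, -0.29])]
scraper [([277.0, 174.0], 0.92, [0.382, -0.287]), ([202.0, 81.0], 0.89, [0.288, -0.206]), ([528.0, 28.0], 0.62, [0.61, -0.085])]
tube [([466.0, 177.0], 0.89, [0.59, -0.25]), ([413.0, 260.0], 0.72, [0.561, -0.359])]
tube [([405.0, 257.0], 0.67, [0.55, -0.357]), ([458.0, 176.0], 0.57, [0.581, -0.251])]
chip_0 [([541.0, 16.0], 0.81, [0.62, -0.07]), ([508.0, 52.0], 0.74, [0.595, -0.114]), ([324.0, 329.0], 0.4, [0.477, -0.472])]
chip_0 [([512.0, 53.0], 0.64, [0.6, -0.113]), ([543.0, 14.0], 0.5, [0.623, -0.067])]
```

View pics/w1.png

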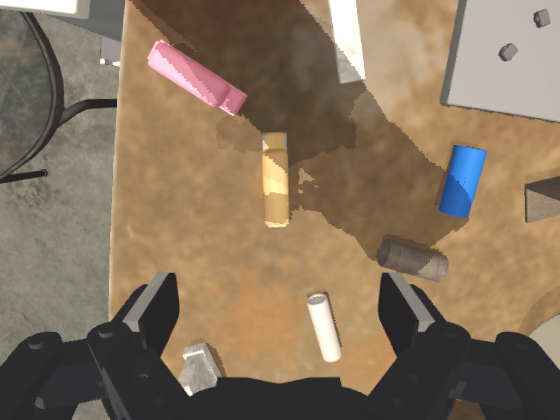

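Wrist view: the wood scraper is at (276,178) with its ends near (275,133) and (277,226), so it is aligned with the tool x axis. The pink look-alike is at (196,78). The dark tube is at (412,259) and the blue one at (463,181). The wood choice is confirmed; next I refine its pose and the fixture.

Run:
```python
from h import *
o=bot.get_obs();T=toolT(o);c=bot.camera("wrist");ct=bot.camera("top")
for z,ps in((.064,[(276,151),(276,219)]),(.02,[(275,133),(276,226)])):
    w=[onz(c,p,z,T) for p in ps];d=w[1]-w[0];print(z,sum(w)/2,np.linalg.norm(d),np.degrees(np.arctan2(d[1],d[0])))
g=lambda x,y:[180+x/2.85,110+y/2.85]
print("tri grip top ends",tri(ray(c,(276,151),T),ray(ct,g(495,405))),tri(ray(c,(276,219),T),ray(ct,g(564,391))))
print("tube tri",tri(ray(c,(412,259),T),ray(ct,g(585,221))))
print("fix front-right corner",tri(ray(c,(443,103),T),ray(ct,g(400,241))))
# sharpened scraper edges: warm-colour mask axis
hsv=cv2.cvtColor(c['color'],cv2.COLOR_BGR2HSV)[120:240,250:305]
m=((hsv[...,0]>12)&(hsv[...,0]<28)&(hsv[...,1]>90)&(hsv[...,2]>170)).astype(np.uint8)
print(cv2.minAreaRect(cv2.findNonZero(m)),m.sum())
goal(.382,-.291,.024,100)
```

```text
0.064 [ 0.37860505 -0.28847438  0.064     ] 0.06376273653635843 -80.30582174316964
0.02 [ 0.37869684 -0.29362967  0.02      ] 0.09880162190962147 -79.7234866027022
tri grip top ends (array([ 0.3761843 , -0.26569304,  0.01403784]), np.float64(0.006334532970015604)) (array([ 0.38850714, -0.33260278,  0.02048021]), np.float64(0.005665238521874754))
tube tri (array([ 0.55087071, -0.35840824,  0.01042442]), np.float64(0.0012703940613519493))
fix front-right corner (array([ 0.53481127, -0.18361217,  0.00846368]), np.float64(0.002342890461794284))
((27.0, 65.5), (107.0, 54.0), 90.0) 3074
now [ 0.3811 -0.2918  0.2313] [-180.      0.     99.83] shift [0.0006 0.001  0.2073] turn -0.003 F [0.  0.  0.6] open 0.0855 2.75
```

Emit:
{"method": "arm_command", "body": {
  "series": [
    [0,0,0.03,0],
    [0,0,0.065,0],
    [0,0,0.1,0],
    [0,0,0.13,0],
    [0,0,0.15,0]
  ]
}}

```text
time: 3.25
ee_pos: [0.3804, -0.2911, 0.0789]
tcp_rot: [-179.9, -0.1, 99.9]
wrist_force: [-0.9, 0.2, 0.7]
opening: 0.0855
grasp_force: 0.0
```

Emit:
{"method": "arm_command", "body": {
  "series": [
    [0,0,0.015,0],
    [0,0,0.03,0],
    [0,0,0.045,0],
    [0,0,0.055,0],
    [0,0,0.057,0]
  ]
}}

```text
time: 3.75
ee_pos: [0.381, -0.2911, 0.0231]
tcp_rot: [-179.9, -0.1, 100.0]
wrist_force: [-0.6, -1.0, -0.2]
opening: 0.0853
grasp_force: 0.0
```

Emit:
{"method": "arm_command", "body": {
  "series": [
    [0,0,0,0],
    [0,0,0,0],
    [0,0,0,0],
    [0,0,0,0],
    [0,0,0,0]
  ],
  "hand": 0.01,
  "grip_force": 60
}}

```text
time: 4.25
ee_pos: [0.3817, -0.2917, 0.0249]
tcp_rot: [180.0, 0.1, 100.0]
wrist_force: [0.3, 0.4, 3.2]
opening: 0.0231
grasp_force: 58.9
```

Emit:
{"method": "arm_command", "body": {
  "series": [
    [0,0,0,0],
    [0,0,0,0],
    [0,0,0,0],
    [0,0,0,0],
    [0,0,0,0]
  ]
}}

```text
time: 4.75
ee_pos: [0.3817, -0.2917, 0.0248]
tcp_rot: [180.0, 0.0, 100.0]
wrist_force: [-0.6, -0.1, 5.1]
opening: 0.0234
grasp_force: 59.0
```

Emit:
{"method": "arm_command", "body": {
  "series": [
    [0,0,-0.02,0],
    [0,0,-0.05,0],
    [0,0.01,-0.08,0],
    [0.005,0.04,-0.11,0],
    [0.01,0.075,-0.13,0]
  ]
}}

```text
time: 5.25
ee_pos: [0.4541, -0.2687, 0.1564]
tcp_rot: [179.9, 0.1, 99.9]
wrist_force: [0.5, -0.3, -1.6]
opening: 0.023
grasp_force: 58.9
```

Emit:
{"method": "arm_command", "body": {
  "series": [
    [0.01,0.035,-0.015,0],
    [0.016,0.07,-0.03,0],
    [0.022,0.1,-0.045,0],
    [0.027,0.12,-0.045,0],
    [0.027,0.128,-0.045,0]
  ]
}}

```text
time: 5.75
ee_pos: [0.5763, -0.2187, 0.1984]
tcp_rot: [-180.0, -0.0, 100.1]
wrist_force: [-0.3, -0.1, -1.9]
opening: 0.0233
grasp_force: 59.1
```

Run:
```python
from h import *
o=bot.get_obs();T=toolT(o);c=bot.camera("wrist")
cv2.imwrite('pics/w2.png',c['color']);np.save('T2.npy',T);goal(.575,-.22,.2,100)
for n in["chip_0","stop","fixture"]:
    print(n,[(np.round(x["location"]).tolist(),round(x["confidence"],2),np.round(onz(c,x["location"],.02,T)[:2],3).tolist()) for x in bot.mark_of("wrist",n)[:4]])
```

```text
now [ 0.5763 -0.219   0.1979] [-1.7993e+02 -5.0000e-02  1.0006e+02] shift [-0.0008 -0.0014 -0.0021] turn 0.001 F [-1.6  0.3 -2.1] open 0.0232 5.8
chip_0 [([344.0, 35.0], 0.63, [0.608, -0.077]), ([302.0, 82.0], 0.53, [0.58, -0.121])]
stop []
fixture [([343.0, 50.0], 0.59, [0.61, -0.089])]
```

View pics/w2.png

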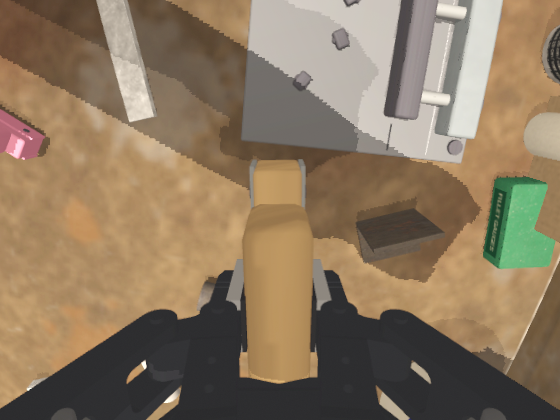

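The wrist view shows the fixture's front right corner at (242,140), its rear right corner near (462,163), and the half-travel line at (389,137). Chips are at (302,80), (341,39) and (351,1). The scraper is gripped straight.

Run:
```python
from h import *
T=np.load('T2.npy');c=bot.camera("wrist")
f=lambda p,z=.02:onz(c,p,z,T)[:2]
A,B,L=f((242,140)),f((462,163)),f((389,137))
d=B-A;yaw=np.arctan2(d[1],d[0]);ex=d/np.linalg.norm(d);ey=np.array([-ex[1],ex[0]])
e=f((257,0))-A;print("front edge dir",np.degrees(np.arctan2(e[1],e[0]))-90)
print(A,B,L,np.degrees(yaw),np.linalg.norm(d),"line from front",(L-A)@ex,(L-A)@ey)
O=A+ex*.085+ey*.09;print("origin",O)
for p in[(302,79),(341,38),(352,0)]:
    w=f(p,.026);print("chip",w,1000*np.array([(w-O)@ex,(w-O)@ey]))
```

```text
front edge dir 2.6494930287306744
[ 0.53591826 -0.18077894] [ 0.74449093 -0.16404255] [ 0.66831649 -0.15390817] 4.587725635939792 0.20924307667862718 line from front 0.13412330234805195 0.016194748456360278
origin [ 0.61344724 -0.08426854]
chip [ 0.5794825  -0.11944297] [-36.6693541  -32.34505115]
chip [ 0.60550778 -0.08073775] [-7.63160551  4.15451007]
chip [ 0.60823897 -0.04969476] [-2.42618566 34.87958782]
```

Emit:
{"method": "arm_command", "body": {
  "series": [
    [0.013,0.006,0,-0.14],
    [0.026,0.012,0,-0.28],
    [0.039,0.019,0,-0.42],
    [0.052,0.025,0,-0.57],
    [0.064,0.031,0,-0.72]
  ]
}}

```text
time: 6.5
ee_pos: [0.5935, -0.1515, 0.1996]
tcp_rot: [-180.0, 0.0, 141.5]
wrist_force: [0.6, 0.1, -1.0]
opening: 0.0233
grasp_force: 58.9
```

Emit:
{"method": "arm_command", "body": {
  "series": [
    [0,0,0,-0.15],
    [0,0,0.01,-0.3],
    [0,0,0.03,-0.45],
    [0,0,0.05,-0.6],
    [0,0,0.07,-0.745]
  ]
}}

```text
time: 7.0
ee_pos: [0.5935, -0.1521, 0.1289]
tcp_rot: [-180.0, 0.0, -175.8]
wrist_force: [0.7, -0.4, -1.8]
opening: 0.0234
grasp_force: 58.9
```

Run:
```python
from h import *
goal(.5955,-.1504,.0455,184)
o=bot.get_obs();print(o["q"].round(1));T=toolT(o);c=bot.camera("wrist")
a=[[-22+i*48,-64+j*12] for i in(-1,1) for j in(-1,1)]
ct=bot.camera("top");cv2.imwrite('pics/t2.png',cv2.resize(ct['color'][100:260,180:400],None,fx=3.6,fy=3.6))
```

```text
now [ 0.5935 -0.1521  0.1289] [-1.7999e+02  2.0000e-02 -1.7580e+02] shift [-0.0021  0.0016  0.0834] turn 0.003 F [ 0.7 -0.4 -1.8] open 0.0234 7.0
[-14.4  12.7   7.5  84.7  -0.  -18.6]
```

View pics/t2.png

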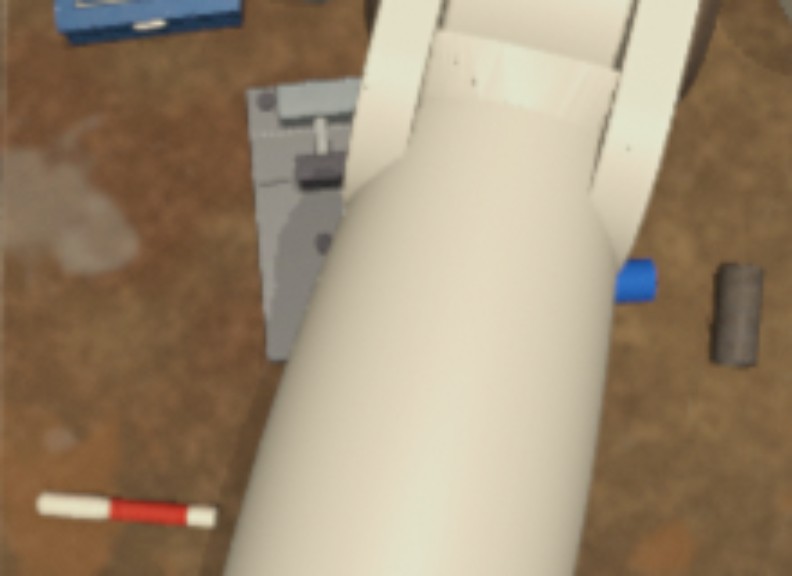

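The top view is blocked by the arm, but the chip at (324,242) and the clear landing area left of the fixture are visible. I lower the scraper on to the bed.

Emit:
{"method": "arm_command", "body": {
  "series": [
    [-0.001,0.001,0.025,0],
    [-0.002,0.001,0.05,0],
    [-0.002,0.001,0.07,0],
    [-0.002,0.001,0.08,0],
    [-0.002,0.001,0.083,0]
  ]
}}

```text
time: 7.6
ee_pos: [0.5958, -0.1505, 0.0462]
tcp_rot: [180.0, -0.0, -176.3]
wrist_force: [-0.0, 1.1, -1.3]
opening: 0.0235
grasp_force: 59.0
```

Emit:
{"method": "arm_command", "body": {
  "series": [
    [0,0,0,0],
    [0,0,0.001,0],
    [0,0,0.001,0],
    [0,0,0.001,0],
    [0,0,0.001,0]
  ]
}}

```text
time: 8.1
ee_pos: [0.5965, -0.1503, 0.0457]
tcp_rot: [-180.0, 0.0, -176.1]
wrist_force: [0.8, 0.2, -1.1]
opening: 0.0234
grasp_force: 59.0
```

Emit:
{"method": "arm_command", "body": {
  "series": [
    [0,0,0.0005,0],
    [0,0,0.001,0],
    [0,0,0.0015,0],
    [0,0,0.0015,0],
    [0,0,0.0015,0]
  ]
}}

```text
time: 8.6
ee_pos: [0.5964, -0.1503, 0.0449]
tcp_rot: [-180.0, 0.0, -176.1]
wrist_force: [-3.1, 0.3, 6.7]
opening: 0.0232
grasp_force: 60.2
```

Emit:
{"method": "arm_command", "body": {
  "series": [
    [0,0.006,0,0],
    [0,0.016,0,0],
    [0,0.026,0,0],
    [0,0.036,0,0],
    [0,0.046,0,0]
  ]
}}

```text
time: 9.1
ee_pos: [0.5939, -0.1046, 0.0449]
tcp_rot: [-179.9, 0.1, -176.1]
wrist_force: [0.9, -2.6, 5.8]
opening: 0.0233
grasp_force: 59.8
```

Emit:
{"method": "arm_command", "body": {
  "series": [
    [0,0.01,0,0],
    [0,0.02,0,0],
    [0,0.03,0,0],
    [0,0.04,0,0],
    [0,0.05,0,0]
  ]
}}

```text
time: 9.6
ee_pos: [0.5905, -0.0546, 0.0449]
tcp_rot: [-179.9, 0.1, -176.1]
wrist_force: [-0.4, -4.3, 5.1]
opening: 0.0236
grasp_force: 59.8
```

Emit:
{"method": "arm_command", "body": {
  "series": [
    [0,0.01,0,0],
    [0,0.02,0,0],
    [0,0.03,0,0],
    [0,0.04,0,0],
    [0,0.05,0,0]
  ]
}}

```text
time: 10.1
ee_pos: [0.587, -0.0046, 0.0449]
tcp_rot: [-179.9, 0.1, -176.1]
wrist_force: [0.2, -2.5, 5.1]
opening: 0.0233
grasp_force: 59.9
```

Emit:
{"method": "arm_command", "body": {
  "series": [
    [0,0.008,0,0],
    [0,0.015,0,0],
    [0,0.02,0,0],
    [0,0.02,0,0],
    [0,0.02,0,0]
  ]
}}

```text
time: 10.6
ee_pos: [0.5847, 0.0155, 0.0434]
tcp_rot: [180.0, -0.0, -176.1]
wrist_force: [-0.2, -0.3, -1.9]
opening: 0.0233
grasp_force: 59.0
```

Run:
```python
from h import *
o=bot.get_obs();T=toolT(o);goal(.3817,-.2917,.0248,100)
ct=bot.camera("top");cs=bot.camera("scene")
a=cv2.resize(ct['color'][110:260,180:330],(600,600));cv2.imwrite('pics/t3.png',a)
for cn,c in(("top",ct),("scene",cs)):print(cn,[(np.round(x["location"]).tolist(),round(x["confidence"],2),np.round(onz(c,x["location"],.005)[:2],3).tolist()) for x in bot.find_in(cn,"chip_0")[:5]])
```

```text
now [0.5847 0.0155 0.0434] [ 1.7999e+02 -4.0000e-02 -1.7608e+02] shift [ 0.2236 -0.2926  0.0187] turn 1.465 F [-0.2 -0.3 -1.9] open 0.0233 10.6
top []
scene []
```

View pics/t3.png

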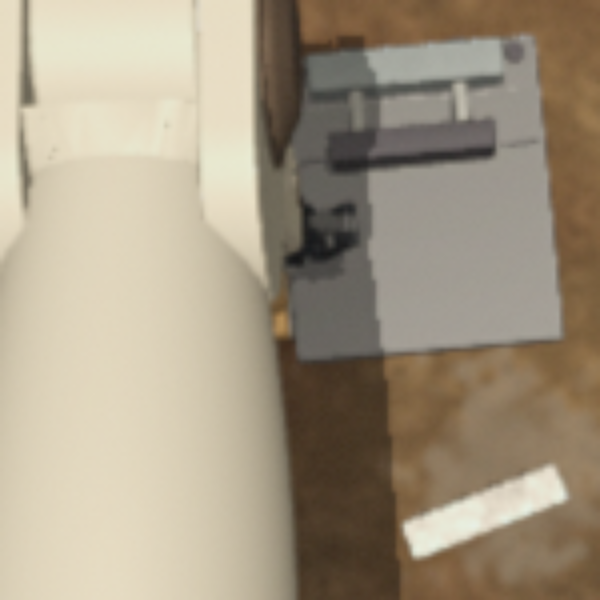

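The bed right of the scraper is empty. I lift, withdraw, then check where the chips landed.

Emit:
{"method": "arm_command", "body": {
  "series": [
    [0,0,-0.02,0],
    [0,0,-0.05,0],
    [0,0,-0.08,0],
    [0.01,-0.013,-0.11,0],
    [0.03,-0.04,-0.13,0]
  ]
}}

```text
time: 11.3
ee_pos: [0.5585, -0.0261, 0.1756]
tcp_rot: [-180.0, 0.1, -176.0]
wrist_force: [1.2, -0.9, -1.2]
opening: 0.0234
grasp_force: 58.9
```

Emit:
{"method": "arm_command", "body": {
  "series": [
    [0.02,-0.026,0,0.14],
    [0.045,-0.059,0,0.28],
    [0.07,-0.092,0,0.43],
    [0.095,-0.125,0,0.58],
    [0.11,-0.145,0,0.73]
  ]
}}

```text
time: 11.8
ee_pos: [0.4563, -0.1808, 0.1739]
tcp_rot: [-180.0, 0.0, 141.6]
wrist_force: [0.9, 0.1, -0.4]
opening: 0.0237
grasp_force: 59.1
```

Run:
```python
from h import *
o=bot.get_obs();T=toolT(o);goal(.3817,-.2917,.0255,100)
ct=bot.camera("top");cs=bot.camera("scene")
a=cv2.resize(ct['color'][110:260,130:330],(800,600));cv2.imwrite('pics/t4.png',a)
for cn,c in(("top",ct),("scene",cs)):print(cn,[(np.round(x["location"]).tolist(),round(x["confidence"],2),np.round(onz(c,x["location"],.005)[:2],3).tolist()) for x in bot.find_in(cn,"chip_0")[:5]])
```

```text
now [ 0.4563 -0.1808  0.1739] [-1.7997e+02  2.0000e-02  1.4164e+02] shift [-0.0103 -0.1332  0.1485] turn 0.727 F [ 0.9  0.1 -0.4] open 0.0237 11.8
top []
scene [([362.0, 259.0], 0.63, [0.568, -0.342])]
```

View pics/t4.png

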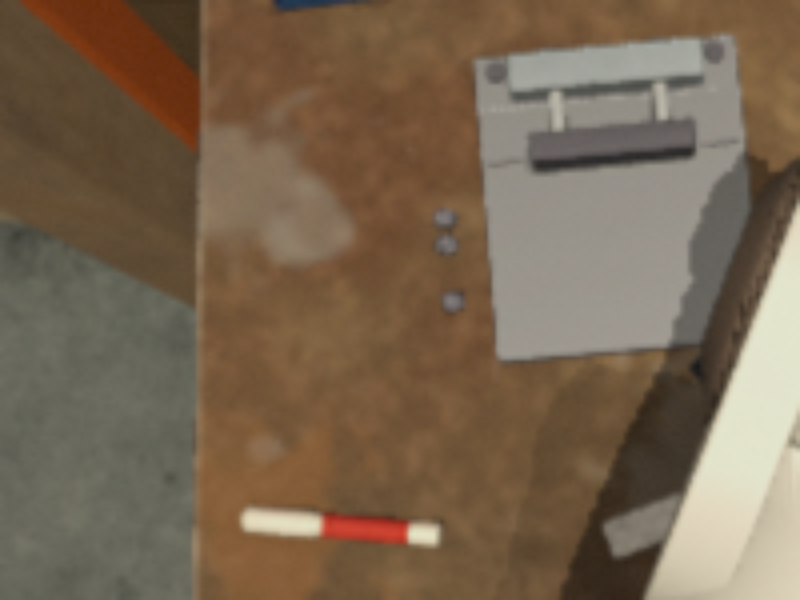

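All three chips lie on the bench left of the fixture, at crop (445,217), (446,243) and (453,300), and the bed is clear. I take the scraper back to its spot.

Emit:
{"method": "arm_command", "body": {
  "series": [
    [-0.002,-0.03,0,0.14],
    [-0.004,-0.06,0,0.28],
    [-0.006,-0.09,0.01,0.43],
    [-0.008,-0.12,0.03,0.58],
    [-0.01,-0.133,0.06,0.727]
  ]
}}

```text
time: 12.5
ee_pos: [0.3844, -0.2913, 0.1144]
tcp_rot: [179.9, 0.1, 100.2]
wrist_force: [1.1, -0.3, -2.2]
opening: 0.0233
grasp_force: 59.4
```

Emit:
{"method": "arm_command", "body": {
  "series": [
    [0,0,0.025,0],
    [0,0,0.05,0],
    [0,0,0.07,0],
    [0,0,0.082,0],
    [0,0,0.085,0]
  ]
}}

```text
time: 13.0
ee_pos: [0.384, -0.2889, 0.0275]
tcp_rot: [-179.9, -0.1, 100.5]
wrist_force: [0.2, -0.6, -1.0]
opening: 0.024
grasp_force: 59.3
```

Emit:
{"method": "arm_command", "body": {
  "series": [
    [0,0,0.001,0],
    [0,0,0.002,0],
    [0,0,0.003,0],
    [0,0,0.003,0],
    [0,0,0.003,0]
  ]
}}

```text
time: 13.5
ee_pos: [0.3842, -0.2899, 0.0261]
tcp_rot: [180.0, 0.0, 100.4]
wrist_force: [-0.2, 0.0, -1.2]
opening: 0.0233
grasp_force: 59.3
```

Emit:
{"method": "arm_command", "body": {
  "series": [
    [0,0,0.0007,0],
    [0,0,0.0014,0],
    [0,0,0.002,0],
    [0,0,0.002,0],
    [0,0,0.002,0]
  ]
}}

```text
time: 14.0
ee_pos: [0.3842, -0.2899, 0.0248]
tcp_rot: [180.0, 0.0, 100.4]
wrist_force: [-2.8, 2.2, 9.2]
opening: 0.0235
grasp_force: 60.7
```

Emit:
{"method": "arm_command", "body": {
  "series": [
    [0,0,0,0],
    [0,0,0,0],
    [0,0,0,0],
    [0,0,0,0],
    [0,0,0,0]
  ],
  "hand": 0.0854
}}

```text
time: 14.5
ee_pos: [0.3841, -0.2898, 0.0237]
tcp_rot: [-180.0, -0.0, 100.4]
wrist_force: [0.3, -0.2, 0.3]
opening: 0.0852
grasp_force: 0.0
```

Emit:
{"method": "arm_command", "body": {
  "series": [
    [0,0,-0.02,0],
    [0,0,-0.05,0],
    [0,0,-0.09,0],
    [0,0,-0.13,0],
    [0,0,-0.17,0]
  ]
}}

```text
time: 15.0
ee_pos: [0.3839, -0.2897, 0.1953]
tcp_rot: [180.0, 0.0, 100.4]
wrist_force: [1.3, -0.6, 0.5]
opening: 0.0856
grasp_force: 0.0
```

Run:
```python
from h import *
goal(.5505,-.357,.2,136);goal(.5505,-.357,.2,172)
```

```text
now [ 0.3839 -0.2897  0.1953] [180.     0.   100.43] shift [-0.0964  0.1517 -0.0046] turn -0.621 F [ 1.3 -0.6  0.5] open 0.0856 15.0
now [ 0.3839 -0.2897  0.1953] [180.     0.   100.43] shift [-0.0964  0.1517 -0.0046] turn -1.249 F [ 1.3 -0.6  0.5] open 0.0856 15.0
```

Emit:
{"method": "arm_command", "body": {
  "series": [
    [-0.018,0.03,0,-0.13],
    [-0.038,0.06,0,-0.27],
    [-0.058,0.09,0,-0.41],
    [-0.078,0.12,0,-0.55],
    [-0.096,0.152,0,-0.69]
  ]
}}

```text
time: 15.5
ee_pos: [0.5521, -0.3574, 0.1935]
tcp_rot: [-180.0, 0.0, 140.3]
wrist_force: [0.5, -0.9, 0.1]
opening: 0.0854
grasp_force: 0.0
```

Emit:
{"method": "arm_command", "body": {
  "series": [
    [0,0,0,-0.14],
    [0,0,0,-0.28],
    [0,0,0,-0.42],
    [0,0,0,-0.56],
    [0,0,0,-0.56]
  ]
}}

```text
time: 16.0
ee_pos: [0.551, -0.3567, 0.1935]
tcp_rot: [180.0, -0.0, 172.2]
wrist_force: [0.4, 0.4, -0.0]
opening: 0.0856
grasp_force: 0.0
```

Run:
```python
from h import *
o=bot.get_obs();T=toolT(o);c=bot.camera("wrist");goal(.5505,-.357,.003,172)
cv2.imwrite('pics/w5.png',c['color']);np.save('T5.npy',T)
cs=bot.camera("scene")
for n in("tube_mid","scraper"):
  print(n,[(np.round(x["location"]).tolist(),round(x["confidence"],2),np.round(onz(c,x["location"],.016,T)[:2],3).tolist()) for x in bot.mark_of("wrist",n)[:4]])
  print("scene",[(np.round(x["location"]).tolist(),round(x["confidence"],2),np.round(onz(cs,x["location"],0)[:2],3).tolist()) for x in bot.mark_of("scene",n)[:4]])
```

```text
now [ 0.551  -0.3567  0.1935] [ 1.7999e+02 -2.0000e-02  1.7188e+02] shift [ 0.0004 -0.0004  0.1905] turn -0.002 F [0.2 0.1 0.5] open 0.0854 16.05
tube_mid [([283.0, 186.0], 0.67, [0.55, -0.353]), ([383.0, 202.0], 0.66, [0.579, -0.259])]
scene [([343.0, 243.0], 0.75, [0.584, -0.254]), ([362.0, 263.0], 0.75, [0.562, -0.35]), ([362.0, 262.0], 0.61, [0.565, -0.347]), ([229.0, 208.0], 0.47, [0.412, 0.104])]
scraper []
scene [([248.0, 270.0], 0.81, [0.295, -0.212]), ([295.0, 275.0], 0.64, [0.383, -0.293])]
```

View pics/w5.png

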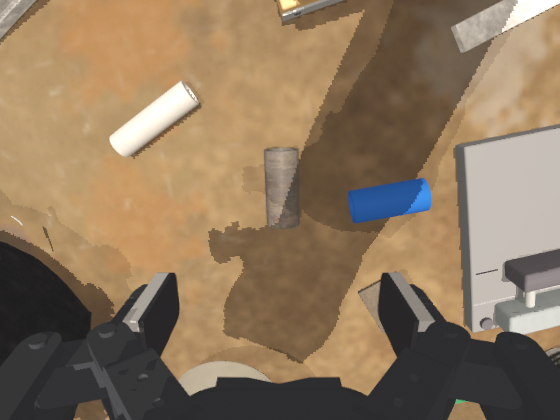

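The tube is at (282,187), with ends (281,147) and (283,227), centred and aligned between the fingers. The blue one at (390,200) is clear of them. I descend with a narrower opening.

Emit:
{"method": "arm_command", "body": {
  "series": [
    [0,0,0.03,0],
    [0,0,0.065,0],
    [0,0,0.1,0],
    [0,0,0.13,0],
    [0,0,0.15,0]
  ],
  "hand": 0.06
}}

```text
time: 16.8
ee_pos: [0.55, -0.3561, 0.0412]
tcp_rot: [179.9, -0.1, 172.0]
wrist_force: [-0.7, -0.2, 0.8]
opening: 0.06
grasp_force: 0.0
```

Emit:
{"method": "arm_command", "body": {
  "series": [
    [0,0,0.012,0],
    [0,0,0.024,0],
    [0,0,0.034,0],
    [0,0,0.039,0],
    [0,0,0.04,0]
  ]
}}

```text
time: 17.3
ee_pos: [0.5509, -0.3567, 0.0036]
tcp_rot: [180.0, -0.0, 172.0]
wrist_force: [-0.1, -0.7, -0.5]
opening: 0.0599
grasp_force: 0.0
```

Emit:
{"method": "arm_command", "body": {
  "series": [
    [0,0,0,0],
    [0,0,0,0],
    [0,0,0,0],
    [0,0,0,0],
    [0,0,0,0]
  ],
  "hand": 0.015,
  "grip_force": 80
}}

```text
time: 17.8
ee_pos: [0.5515, -0.357, 0.0049]
tcp_rot: [-180.0, 0.1, 172.0]
wrist_force: [-0.7, 1.6, 6.0]
opening: 0.0293
grasp_force: 79.2
```

Emit:
{"method": "arm_command", "body": {
  "series": [
    [0,0,0,0],
    [0,0,0,0],
    [0,0,0,0],
    [0,0,0,0],
    [0,0,0,0]
  ]
}}

```text
time: 18.3
ee_pos: [0.5515, -0.357, 0.005]
tcp_rot: [-180.0, 0.1, 172.0]
wrist_force: [-0.7, 1.1, 6.1]
opening: 0.0292
grasp_force: 79.2
```

Emit:
{"method": "arm_command", "body": {
  "series": [
    [0,0,-0.02,0],
    [0,0,-0.045,0],
    [0,0,-0.075,0],
    [0,0,-0.1,0],
    [0,0,-0.12,0]
  ]
}}

```text
time: 18.8
ee_pos: [0.5511, -0.3569, 0.1253]
tcp_rot: [-180.0, 0.0, 172.0]
wrist_force: [0.5, -0.4, -1.8]
opening: 0.0297
grasp_force: 79.2
```

Run:
```python
from h import *
# fixture O=(.613,-.085), yaw 4.2; tube mid over fixture x=-30 -> face gap
y=np.radians(4.2);O=np.array([.613,-.085]);p=O+np.array([np.cos(y),np.sin(y)])*(-.030);print(p)
goal(p[0],p[1],.14,184.2)
```

```text
[ 0.58308057 -0.08719715]
now [ 0.5511 -0.3569  0.1253] [-1.7997e+02  5.0000e-02  1.7204e+02] shift [ 0.0056  0.2715 -0.0148] turn -0.212 F [ 0.5 -0.4 -1.8] open 0.0297 18.8
```

The opening reads 29.5 mm on a 32 mm tube, so the pads sit above its axis. I set it back down and re-grip lower.

Emit:
{"method": "arm_command", "body": {
  "series": [
    [0,0,0.03,0],
    [0,0,0.06,0],
    [0,0,0.09,0],
    [0,0,0.112,0],
    [0,0,0.12,0]
  ]
}}

```text
time: 19.3
ee_pos: [0.5497, -0.356, 0.0046]
tcp_rot: [179.9, -0.1, 172.0]
wrist_force: [-23.7, 15.0, 58.6]
opening: 0.0297
grasp_force: 85.4
```

Emit:
{"method": "arm_command", "body": {
  "series": [
    [0,0,0,0],
    [0,0,0,0],
    [0,0,0,0],
    [0,0,0.001,0],
    [0,0,0.002,0]
  ],
  "hand": 0.06
}}

```text
time: 19.8
ee_pos: [0.551, -0.3567, 0.0017]
tcp_rot: [180.0, -0.0, 172.1]
wrist_force: [1.1, 0.0, 0.2]
opening: 0.0604
grasp_force: 0.0
```

Emit:
{"method": "arm_command", "body": {
  "series": [
    [0,0,0.002,0],
    [0,0,0.003,0],
    [0,0,0.004,0],
    [0,0,0.004,0],
    [0,0,0.004,0]
  ]
}}

```text
time: 20.3
ee_pos: [0.5509, -0.3567, -0.0022]
tcp_rot: [180.0, -0.0, 172.0]
wrist_force: [-0.2, -0.7, -0.2]
opening: 0.0603
grasp_force: 0.0
```

Emit:
{"method": "arm_command", "body": {
  "series": [
    [0,0,0,0],
    [0,0,0,0],
    [0,0,0,0],
    [0,0,0,0],
    [0,0,0,0]
  ],
  "hand": 0.015
}}

```text
time: 20.8
ee_pos: [0.5519, -0.3572, -0.0002]
tcp_rot: [-179.9, 0.2, 172.1]
wrist_force: [-0.1, 0.4, 9.5]
opening: 0.0297
grasp_force: 81.6
```

The reading is the same lower down, so it comes from pad squash and not a high grip. I carry the tube over the bed.

Emit:
{"method": "arm_command", "body": {
  "series": [
    [0,0,-0.02,0],
    [0,0,-0.045,0],
    [0,0,-0.075,0],
    [0,0.015,-0.1,0],
    [0,0.04,-0.12,0]
  ]
}}

```text
time: 21.3
ee_pos: [0.5564, -0.3178, 0.1192]
tcp_rot: [-180.0, 0.1, 171.9]
wrist_force: [0.8, 0.4, -1.2]
opening: 0.0297
grasp_force: 79.2
```

Emit:
{"method": "arm_command", "body": {
  "series": [
    [0,0.04,0,-0.03],
    [0.001,0.085,0,-0.08],
    [0.003,0.13,0,-0.13],
    [0.004,0.175,0,-0.18],
    [0.005,0.21,0,-0.212]
  ]
}}

```text
time: 21.8
ee_pos: [0.5804, -0.106, 0.1177]
tcp_rot: [180.0, -0.0, -175.6]
wrist_force: [1.2, -0.4, -1.8]
opening: 0.0293
grasp_force: 79.3
```

Emit:
{"method": "arm_command", "body": {
  "series": [
    [0,0,0,0],
    [0,0,0,0],
    [0,0,0,0],
    [0,0,0,0],
    [0,0,0,0]
  ]
}}

```text
time: 22.3
ee_pos: [0.5805, -0.1094, 0.1177]
tcp_rot: [-180.0, -0.0, -175.9]
wrist_force: [0.2, 0.3, -1.2]
opening: 0.0298
grasp_force: 79.4
```

Run:
```python
from h import *
goal(.583,-.0872,.023,184.2)
o=bot.get_obs();T=toolT(o);c=bot.camera("wrist");np.save('T6.npy',T)
cv2.imwrite('pics/w6.png',c['color'])
```

```text
now [ 0.5805 -0.1094  0.1177] [-1.8000e+02 -1.0000e-02 -1.7589e+02] shift [-0.0041  0.022   0.0947] turn -0.002 F [ 0.2  0.3 -1.2] open 0.0298 22.3
```

View pics/w6.png

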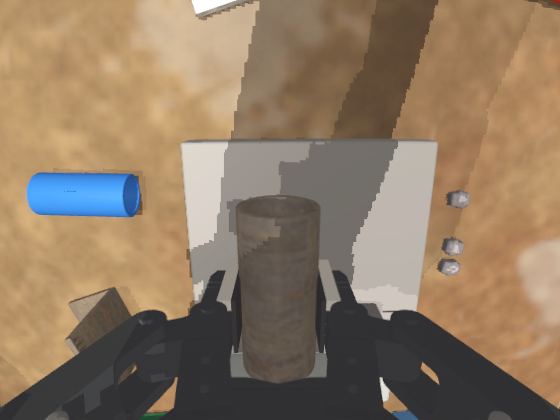

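The front edge runs from (182,143) to (436,141), parallel to the tool. The tube at column 279 sits about 30 px left of the edge's middle at 309, which matches the planned 22 mm shift.

Emit:
{"method": "arm_command", "body": {
  "series": [
    [-0.001,0.008,0.005,0],
    [-0.003,0.016,0.03,0],
    [-0.004,0.022,0.055,0],
    [-0.004,0.022,0.075,0],
    [-0.004,0.022,0.088,0]
  ]
}}

```text
time: 22.85
ee_pos: [0.5821, -0.0856, 0.0277]
tcp_rot: [180.0, -0.1, -175.8]
wrist_force: [-0.5, 1.2, -2.2]
opening: 0.0296
grasp_force: 79.4
```

Emit:
{"method": "arm_command", "body": {
  "series": [
    [0,0,0.002,0],
    [0,0,0.004,0],
    [0,0,0.006,0],
    [0,0,0.007,0],
    [0,0,0.007,0]
  ]
}}

```text
time: 23.35
ee_pos: [0.5833, -0.0863, 0.0233]
tcp_rot: [-180.0, 0.0, -175.8]
wrist_force: [0.3, 0.3, -1.7]
opening: 0.0292
grasp_force: 79.4
```

Emit:
{"method": "arm_command", "body": {
  "series": [
    [0,0,0.0005,0],
    [0,0,0.001,0],
    [0,0,0.0015,0],
    [0,0,0.0015,0],
    [0,0,0.0015,0]
  ]
}}

```text
time: 23.85
ee_pos: [0.583, -0.0862, 0.0213]
tcp_rot: [-180.0, -0.0, -175.8]
wrist_force: [-0.5, 0.2, -2.7]
opening: 0.0301
grasp_force: 79.4
```

Emit:
{"method": "arm_command", "body": {
  "series": [
    [0,0,0.0005,0],
    [0,0,0.001,0],
    [0,0,0.0015,0],
    [0,0,0.0015,0],
    [0,0,0.0015,0]
  ]
}}

```text
time: 24.35
ee_pos: [0.583, -0.0862, 0.0198]
tcp_rot: [-180.0, 0.0, -175.8]
wrist_force: [-0.3, -0.7, -1.6]
opening: 0.0299
grasp_force: 79.8
```

Emit:
{"method": "arm_command", "body": {
  "series": [
    [0,0,0.0005,0],
    [0,0,0.001,0],
    [0,0,0.001,0],
    [0,0,0.001,0],
    [0,0,0.001,0]
  ]
}}

```text
time: 24.85
ee_pos: [0.583, -0.0862, 0.0198]
tcp_rot: [-180.0, 0.0, -175.8]
wrist_force: [-3.8, 0.1, 7.1]
opening: 0.0301
grasp_force: 83.0
```

Emit:
{"method": "arm_command", "body": {
  "series": [
    [-0.004,0,0,0],
    [-0.01,0,0,0],
    [-0.017,0,0,0],
    [-0.023,0,0,0],
    [-0.026,0,0,0]
  ]
}}

```text
time: 25.35
ee_pos: [0.6088, -0.0845, 0.0198]
tcp_rot: [-180.0, -0.0, -175.8]
wrist_force: [-7.3, 0.2, 9.9]
opening: 0.0295
grasp_force: 84.1
```

Emit:
{"method": "arm_command", "body": {
  "series": [
    [-0.002,0,0,0],
    [-0.004,0,0,0],
    [-0.006,0,0,0],
    [-0.007,0,0,0],
    [-0.007,0,0,0]
  ]
}}

```text
time: 25.85
ee_pos: [0.6156, -0.084, 0.0198]
tcp_rot: [-180.0, -0.0, -175.8]
wrist_force: [-6.0, -0.6, 8.4]
opening: 0.0295
grasp_force: 83.7
```

Emit:
{"method": "arm_command", "body": {
  "series": [
    [0,0,-0.0005,0],
    [0,0,-0.001,0],
    [0,0,-0.001,0],
    [0,0,-0.001,0],
    [0,0,-0.001,0]
  ]
}}

```text
time: 26.35
ee_pos: [0.6159, -0.0838, 0.0198]
tcp_rot: [-180.0, 0.0, -175.8]
wrist_force: [-0.6, -1.5, 2.1]
opening: 0.03
grasp_force: 81.3
```

Emit:
{"method": "arm_command", "body": {
  "series": [
    [-0.001,0,0,0],
    [-0.002,0,0,0],
    [-0.003,0,0,0],
    [-0.004,0,0,0],
    [-0.004,0,0,0]
  ]
}}

```text
time: 26.85
ee_pos: [0.6194, -0.0835, 0.0198]
tcp_rot: [180.0, -0.1, -175.8]
wrist_force: [-6.8, -0.4, 5.3]
opening: 0.03
grasp_force: 82.4
```

Emit:
{"method": "arm_command", "body": {
  "series": [
    [-0.001,0,0,0],
    [-0.002,0,0,0],
    [-0.003,0,0,0],
    [-0.003,0,0,0],
    [-0.003,0,0,0]
  ]
}}

```text
time: 27.35
ee_pos: [0.6217, -0.0833, 0.0198]
tcp_rot: [180.0, -0.1, -175.8]
wrist_force: [-10.1, -0.2, 7.8]
opening: 0.0299
grasp_force: 83.1
```

Emit:
{"method": "arm_command", "body": {
  "series": [
    [-0.001,0,0,0],
    [-0.002,0,0,0],
    [-0.003,0,0,0],
    [-0.003,0,0,0],
    [-0.003,0,0,0]
  ]
}}

```text
time: 27.85
ee_pos: [0.6241, -0.0831, 0.0198]
tcp_rot: [180.0, -0.2, -175.8]
wrist_force: [-12.9, -0.5, 8.9]
opening: 0.0299
grasp_force: 83.9
```

Run:
```python
from h import *
goal(.613,-.085,.02,184.2)
ct=bot.camera("top");cv2.imwrite('pics/t7.png',ct['color'])
print([np.round(bot.get_obs()["wrist_force"],1) for _ in range(1)])
print([(np.round(x["location"],1).tolist(),x["confidence"]) for x in bot.mark_of("top","stop")[:3]])
cv2.imwrite('pics/t7c.png',cv2.resize(ct['color'][120:220,230:340],(770,600*700//600*1)[:1]+(600,),interpolation=cv2.INTER_CUBIC))
```

```text
now [ 0.6241 -0.0831  0.0198] [ 179.98   -0.2  -175.82] shift [ 0.0112 -0.0011 -0.0002] turn -0.0 F [-12.9  -0.5   8.9] open 0.0299 27.85
[array([-13.3,  -1.2,   9.6])]
[]
```

View pics/t7c.png

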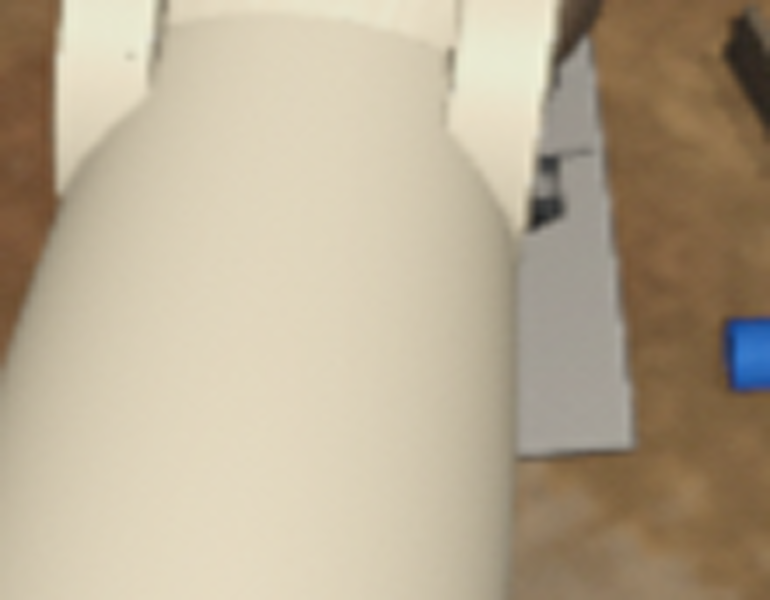

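The top view is blocked by the arm; the half-travel line shows at (575,152), but the stop itself is hidden. I relieve the bed pressure so that friction no longer masks the spring force.

Emit:
{"method": "arm_command", "body": {
  "series": [
    [0,0,-0.0003,0],
    [0,0,-0.0006,0],
    [0,0,-0.001,0],
    [0,0,-0.001,0],
    [0,0,-0.001,0]
  ]
}}

```text
time: 28.45
ee_pos: [0.6242, -0.0831, 0.0198]
tcp_rot: [180.0, -0.2, -175.8]
wrist_force: [-9.4, -1.0, 2.0]
opening: 0.0294
grasp_force: 81.3
```

Emit:
{"method": "arm_command", "body": {
  "series": [
    [-0.001,0,-0.0003,0],
    [-0.002,0,-0.0006,0],
    [-0.003,0,-0.001,0],
    [-0.003,0,-0.001,0],
    [-0.003,0,-0.001,0]
  ]
}}

```text
time: 28.95
ee_pos: [0.6266, -0.0829, 0.0199]
tcp_rot: [180.0, -0.3, -175.8]
wrist_force: [-9.5, -1.2, -1.9]
opening: 0.03
grasp_force: 79.6
```

Emit:
{"method": "arm_command", "body": {
  "series": [
    [0,0,0,0],
    [0,0,0,0],
    [0,0,0,0],
    [0,0,0,0],
    [0,0,0,0]
  ]
}}

```text
time: 29.45
ee_pos: [0.6266, -0.0829, 0.0199]
tcp_rot: [180.0, -0.3, -175.8]
wrist_force: [-9.7, 0.3, -3.6]
opening: 0.0298
grasp_force: 79.6
```

Run:
```python
from h import *
goal(.613,-.085,.02,184.2);F=[]
for _ in range(4):
    ct=bot.camera("scene");F.append(bot.get_obs()["wrist_force"])
print(np.mean(F,0))
ct=bot.camera("top")
# black half-travel line (x=50,y=-85..) and stop right end as projected for several compressions
y=np.radians(4.2);R=np.array([[np.cos(y),-np.sin(y)],[np.sin(y),np.cos(y)]]);O=np.array([.613,-.085])
w=lambda x,yy,z:np.r_[O+R@[x,yy],z]
for cam,c in(("top",ct),("scene",bot.camera("scene"))):
    print(cam,[(n,[(np.round(x["location"],1).tolist(),round(x["confidence"],2)) for x in bot.mark_of(cam,n)[:3]]) for n in("stop","tube_mid")])
    print(proj(c,np.array([w(.04+k/1000,0,.02) for k in(0,5,10,15)])).round(1).tolist(),proj(c,np.array([w(.014,0,.036)])).round(1))
```

```text
now [ 0.6266 -0.0829  0.0199] [ 179.97   -0.31 -175.83] shift [ 0.0137 -0.0011  0.    ] turn -0.0 F [-9.7  0.3 -3.6] open 0.0298 29.45
[-9.68683654 -0.89865985 -1.99777428]
top [('stop', []), ('tube_mid', [([350.6, 177.5], 0.89)])]
[[282.8, 151.1], [282.7, 149.3], [282.5, 147.5], [282.4, 145.7]] [[283.5 159.2]]
scene [('stop', [([326.5, 205.9], 0.46)]), ('tube_mid', [([341.1, 244.4], 0.72), ([316.6, 204.2], 0.63), ([371.1, 231.9], 0.45)])]
[[323.1, 206.7], [324.2, 206.3], [325.3, 205.8], [326.4, 205.4]] [[317.6 204.6]]
```

Bed contact is now light (Fz is about the weight), so Fx reads the spring: 9.7 N, about 7.7 mm back. I add a little over 2 mm.

Emit:
{"method": "arm_command", "body": {
  "series": [
    [-0.0008,0,0,0],
    [-0.0016,0,0,0],
    [-0.0024,0,0,0],
    [-0.0024,0,0,0],
    [-0.0024,0,0,0]
  ]
}}

```text
time: 30.45
ee_pos: [0.6285, -0.0827, 0.0199]
tcp_rot: [180.0, -0.4, -175.8]
wrist_force: [-13.0, -1.6, -0.7]
opening: 0.0298
grasp_force: 80.0
```

Emit:
{"method": "arm_command", "body": {
  "series": [
    [0,0,0,0],
    [0,0,0,0],
    [0,0,0,0],
    [0,0,0,0],
    [0,0,0,0]
  ]
}}

```text
time: 30.95
ee_pos: [0.6285, -0.0827, 0.0199]
tcp_rot: [180.0, -0.4, -175.8]
wrist_force: [-11.7, -0.5, -0.8]
opening: 0.0297
grasp_force: 80.0
```

Run:
```python
from h import *
goal(.613,-.085,.02,184.2);F=[]
for _ in range(6):
    c=bot.camera("scene");F.append(bot.get_obs()["wrist_force"])
print(np.mean(F,0),[(np.round(x["location"],1).tolist(),round(x["confidence"],2)) for x in bot.mark_of("scene","scraper")[:3]],np.abs(bot.get_obs()["qd"]).max())
```

```text
now [ 0.6285 -0.0827  0.0199] [ 179.96   -0.36 -175.83] shift [ 0.0156 -0.0012  0.    ] turn -0.001 F [-11.7  -0.5  -0.8] open 0.0297 30.95
[-11.89432144  -1.5492046   -1.01530979] [([247.0, 270.1], 0.97), ([295.7, 275.8], 0.65)] 0.11656832521899546
```

```bash
python3 -c "
from workcell import bot
print(bot.job_done())"
```

```text
the job is handed in; nothing more can be done
None
```

The job is handed in at about 31 s, verdict not shown: the three chips are swept off onto the bench, the wood scraper stands back at its original spot, and the gripped tube is pressing the stop with about 12 N by wrist force (about half travel, inferred from that force because the arm hid the stop from the camera).

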